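Press the hidden catch of the battery box

TASK

Open the battery hatch of the green battery box so that its batteries can be changed. The catch is hidden: an unmarked pad of the same grey, sunk slightly into the plain grey cover strip in front of the hatch, somewhere along it; feel along the strip with shut fingertips for the place that gives, press it in until the black hatch springs up, then let go and move clear. Pick nothing up, and leave the things standing on and around the box where they are.

Things in the scene. Friction and masses are not known exactly. Their poses are not given: they have to be found in the camera images.
- power_box: Green weatherproof battery box, fixed: 230 mm (its x) by 424 mm (its y), top deck 120 mm above the table. Origin: centre of its underside, at table level; x points from the grey strip to the black hatch (away from the robot at yaw 0), y runs along the strip, z up. A red gift box (+y) and a tape roll (-y) stand loose on its end decks, beside the hatch, centred 160 to 170 mm from the middle in y.
- strip_middle (a point): Middle of the plain grey cover strip, on its rigid flat top, 118 mm above the table (2 mm below the green deck); axes as the box's. The strip is 78 mm wide (x), 190 mm long (y). It has one square opening, 50 x 50 mm, for the catch pad: centred in the width (x = 0), its centre anywhere within 56 mm of the middle in y.
- catch_pad (a joint): Travel of the 49 x 49 mm catch pad straight down, in m: 0 at rest, 0.006 fully in. Same grey as the strip; at rest its top lies 3 mm below the strip's top, so fingertips drop 3 mm into the opening and meet a springy pad instead of a rigid face. Its spring pushes back with 2 N at rest, 6 N fully in. The hatch is let go when the pad is about 4 mm in.
- hatch (a joint): Angle of the black hatch, rad: 0 shut and latched (may read up to 0.01), 1.1 fully open. 112 mm (x) by 187 mm (y), flush with the deck, it covers the box's x from -17 to +95 mm and swings up about its back edge at x = +96 mm, away from the strip. Once let go, its own spring lifts it fully open in about 1 s and keeps it there; it cannot be opened otherwise.
- battery_a: Bystander: a fresh blue lantern battery, 67 x 67 x 98 mm, two brass terminals on top; origin at the centre of its underside.
- battery_b: Bystander: a second such lantern battery.
- tape_roll: Bystander: roll of brown tape, 70 mm across, 24 mm high, lying on the right (-y) end of the box; origin at the centre of its underside.
- gift_small: Bystander: small red gift box with white ribbon, 59 x 59 x 40 mm and a bow 15 mm high, on the left (+y) end of the box; origin at the centre of its underside.
- gift_gold: Bystander: gold gift box, 114 x 94 x 90 mm, on the table; origin at the centre of its underside.
- screwdriver: Bystander: screwdriver lying on the table; origin under its middle.
- hook_jar: Bystander: clear jar with a steel cap, 64 mm across, 85 mm high, on the table; origin at the centre of its underside.

How it is judged:
On the way, in this order (a step that is already met when the one before it is completed fails the run):
1. the catch pad is pushed in (value of joint catch_pad above 0.003 m), for 0.05 s.
2. the hatch springs up (value of joint hatch above 0.8 rad), for 0.1 s.
At the end, for the whole second after the job is handed in: The hatch stands open (over 0.9 rad) and still, the catch pad has been let go and is back up (within 1.5 mm of rest), and no bystander is more than 20 mm from where it stood (value of joint hatch above 0.9 rad and velocity of joint hatch between -0.1 and 0.1 rad/s and value of joint catch_pad below 0.0015 m and distance of each of battery_a, battery_b, tape_roll, gift_small, gift_gold, screwdriver, hook_jar from where it was at the start of the episode below 0.02 m); the robot touches nothing.
It fails at once if a thing standing on or around the box is pushed, lifted or carried off (over 20 mm) (distance of any of battery_a, battery_b, tape_roll, gift_small, gift_gold, screwdriver, hook_jar from where it was at the start of the episode above 0.02 m).
It also fails if it takes over 42 s, if anything falls off the work surface, if the arm or the gripper's body presses on something with over 40 N, if the wrist force passes 120 N, or if a joint passes its speed limit or range.

ROBOT

A 6-joint arm with a two-finger parallel gripper is mounted at the origin on the work surface. World frame = base frame: x ahead of the robot, y to its left, z up, the work surface at z = 0. Lengths are in m, angles in rad, forces in N, time in s.
With the tool pointing down it reaches from about 0.35 to 0.775 m from the base axis. Payload 5.5 kg.
Tool frame: the origin (TCP) lies at the very end of the fingers, on their centre line; the grasp point (between the pads) lies 19 mm behind it; x points along the fingers, z is the direction in which the jaws open and shut, and the axes are right-handed (so a half turn about x gives the same grasp; the last joint's range is limited). The gripper opens to 85 mm and grips with 20 to 120 N. Pads are 22 mm wide; open, the fingers measure 114 mm over their backs; the gripper's body (76 mm by 85 mm) begins 54 mm behind the grasp point. The pads swing forward as they close: fully open they stand 13 mm farther back than shut.
Start: joints at [1.065, 0.313, 0.046, 1.304, 0, 1.431], TCP at [0.206, 0.537, 0.231] pointing down, gripper open.
Joint ranges: [-2.76, 2.76], [-0.86, 1.69], [-1.03, 1.26], [-2.2, 2.34], [-1.47, 1.5], [-3.14, 3.14]. Speed limits (rad/s): [2.57, 2.57, 3.14, 3.14, 3.14, 3.14].

INTERFACE

Orientations are given as a 3x3 rotation matrix whose columns are the frame's x, y, z axes.
In Python, from workcell import manip, hand, eyes, ticket gives the robot as it stands. The module is installed in compiled form; this text tells all that it offers. Calls block until the motion is done:
- manip.move_ptp(position, orientation): joint-space move of the TCP to a pose.
- manip.movel(position, rot=None, v=0.15): straight line of the TCP; rot=None keeps the orientation; v is the mean speed in m/s.
- manip.goto_joints(angles): joint-space move.
- hand.command_gripper(opening, f_grip=None): finger opening in m; f_grip is the grip in N (None keeps the last); returns when the fingers have stopped.
- manip.sleep(seconds).
- manip.ik(position, orientation): joint angles nearest the present ones, or None.
- manip.read_state(): the state.
- eyes.camera(name): name is "scene" or "side" or "wrist"; returns a dict with "image" (400x640x3 uint8, red, green, blue), "fx", "fy", "cx", "cy" (pixels), "origin" and "attitude" of the camera in the world; the wrist camera has in their place "tool_from_camera" (4x4, takes a point from camera to tool coordinates, whose origin is the TCP and whose axes are the tool frame's). Camera axes: x right, y up, looking along -z (the intrinsics and any distortion apply to the point x, -y, -z); pixel columns grow to the right and rows downward; lengths in m; the calibration is good to about 2 mm. A picture is of the moment at which its call begins: read the wrist's pose just before it. There is no depth.
A pose or a line that the arm cannot do raises manip.Unreachable and nothing moves.
- ticket.close_job(): hands the job in, once; it reports no verdict.
The state is a dict: "t": time; "joints": joint angles; "joint_velocities": joint speeds; "joint_efforts": joint torques, N m; "eef_pos": TCP position; "tcp_rot": TCP orientation; "contact_force": force on the tool from outside, world axes, zero at the start; "wrist_torque": the same for the moment, N m; "grip_width": finger opening in m.
Only numpy, scipy, OpenCV 4.12 (cv2) and the standard library are available. Lean on these libraries where they do the work, as an engineer would, in place of code of your own. Each camera call takes 0.05 s, during which the arm holds its last target. There are 200 camera calls.

## Working session

There is one attempt and no reset: what is moved stays moved. The work goes in short steps, each a Python script; the robot and the scene stay as the last script left them, time stands still between calls to the robot, and variables do not carry over. Pictures are saved under pics/ and viewed, about 8 in all and at most 12, crops included, and the job is handed in when it is done.

```bash
mkdir -p pics; python3 - <<'E'
from workcell import manip, hand, eyes, ticket
import cv2, json, numpy as np
s=manip.read_state(); print(s['t'],s['eef_pos'],s['tcp_rot'],s['contact_force'])
for n in ("scene","side"):
    c=eyes.camera(n); cv2.imwrite(f"pics/{n}0.png",c["image"][:,:,::-1])
    print(n,{k:(np.round(v,4).tolist() if not isinstance(v,str) else v) for k,v in c.items() if k!="image"})
E
```

```text
0.0 [0.20543269 0.53649436 0.23039092] [[-9.15970199e-04 -9.33833482e-01  3.57706847e-01]
 [-1.63065770e-03  3.57707917e-01  9.33832098e-01]
 [-9.99998251e-01  2.72064949e-04 -1.85041255e-03]] [-0.32130941  0.8351808   0.08208968]
scene {'fx': 374.3651, 'fy': 374.3651, 'cx': 319.5869, 'cy': 193.5987, 'origin': [1.195, 0.2592, 0.9478], 'attitude': [[-0.3617, -0.7203, 0.5918], [0.9321, -0.2918, 0.2145], [0.0182, 0.6293, 0.777]]}
side {'fx': 510.3666, 'fy': 510.3666, 'cx': 307.8457, 'cy': 194.5987, 'origin': [0.0473, -1.0739, 1.3768], 'attitude': [[0.9086, 0.3151, -0.2742], [-0.4174, 0.6587, -0.626], [-0.0167, 0.6832, 0.73]]}
```

View pics/scene0.png

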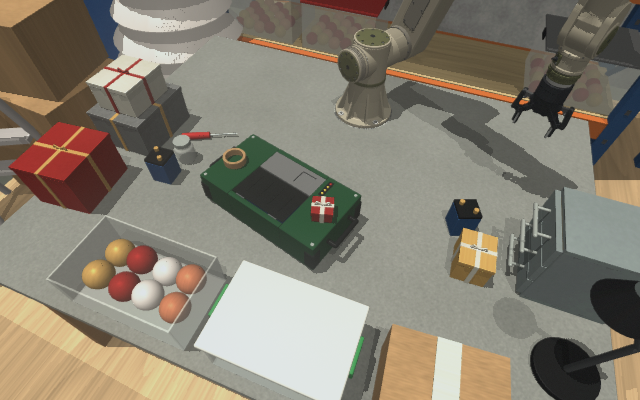

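View pics/side0.png

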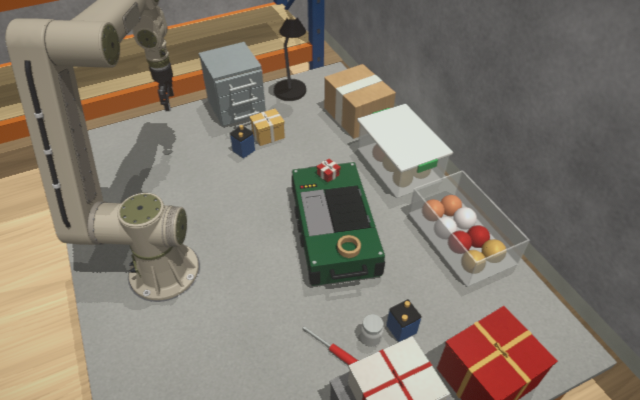

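The scene view shows the green box at about (280,195), with the grey strip near (295,172) and a faint outline at about (308,178). The side view shows the strip at about (316,212) and the hatch at (348,210). I'll enlarge both.

```bash
python3 - <<'E'
import cv2, numpy as np
a=cv2.imread("pics/scene0.png")[125:270,190:370]; b=cv2.imread("pics/side0.png")[155:290,280:395]
a=cv2.resize(a,None,fx=4,fy=4,interpolation=cv2.INTER_CUBIC); b=cv2.resize(b,None,fx=4,fy=4,interpolation=cv2.INTER_CUBIC)
cv2.imwrite("pics/a.png",a);cv2.imwrite("pics/b.png",b)
E
```

```text
(no output)
```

View pics/a.png

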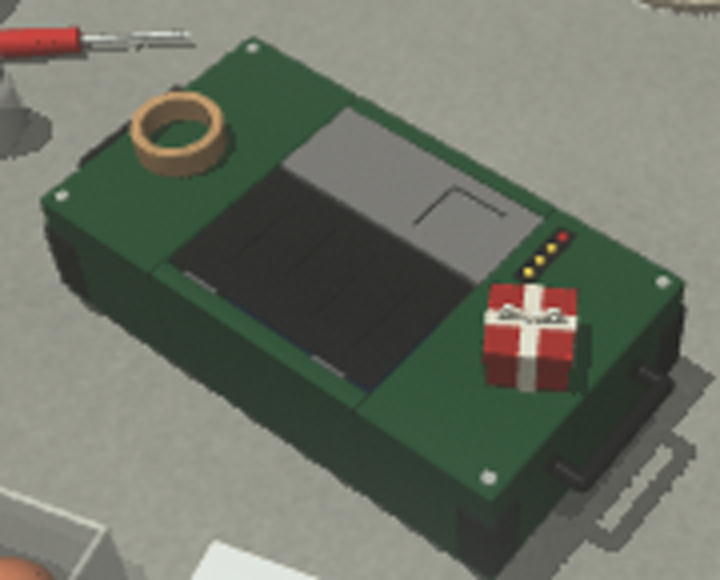

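View pics/b.png

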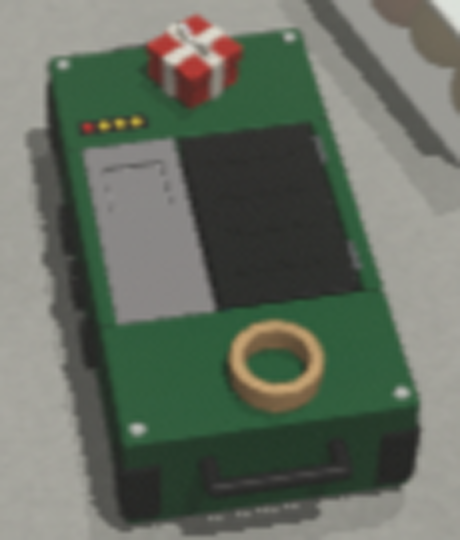

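The crops show the strip's corners and a dark gap along the pad opening, towards +y: scene crop corner (455,188) with arms to (507,215) and (415,225), and side crop edge from (103,168) to (163,162). I'll project these onto the z=0.118 plane.

```bash
cat > h.py <<'E'
from workcell import manip, hand, eyes, ticket
import numpy as np
def ray(c,px,z):
    d=np.array(c["attitude"])@[(px[0]-c["cx"])/c["fx"],-(px[1]-c["cy"])/c["fy"],-1]
    o=np.array(c["origin"]); return o+d*(z-o[2])/d[2]
E
python3 - <<'E'
from h import *
c=eyes.camera("scene"); print([k for k in c])
print({k:c[k] for k in c if 'dist' in k})
f=lambda p:(p[0]/4+190-.375,p[1]/4+125-.375)
g=lambda p:(p[0]/4+280-.375,p[1]/4+155-.375)
d=eyes.camera("side")
cams={}
for n,cc,ff,S,deck,P in (("scene",c,f,[(352,108),(545,215),(478,283),(285,163)],[(253,47),(662,281),(488,477),(62,195)],[(455,188),(507,215),(415,225)]),
  ("side",d,g,[(118,322),(82,150),(177,138),(215,308)],[(137,429),(63,64),(290,37),(402,392)],[(103,168),(163,162)])):
    s=np.array([ray(cc,ff(p),.118) for p in S]); k=np.array([ray(cc,ff(p),.12) for p in deck])
    m=s.mean(0); y=(s[1]+s[2]-s[0]-s[3]); y/=np.linalg.norm(y); x=np.array([y[1],-y[0],0])
    yk=(k[1]+k[2]-k[0]-k[3]); yk/=np.linalg.norm(yk)
    print(n,"mid",m[:2],"yaw",np.arctan2(-y[0],y[1]),np.arctan2(-yk[0],yk[1]),"deck mid",k.mean(0)[:2])
    print(" len",np.linalg.norm(s[1]-s[0]),"wid",np.linalg.norm(s[2]-s[1]), "deck-mid in box",(k.mean(0)-m)@x,(k.mean(0)-m)@y)
    print(" pad",[(round((ray(cc,ff(p),.118)-m)@x,4),round((ray(cc,ff(p),.118)-m)@y,4)) for p in P])
E
```

```text
['image', 'fx', 'fy', 'cx', 'cy', 'origin', 'attitude']
{}
scene mid [ 0.51597846 -0.0740332 ] yaw -0.2728581580982695 -0.27362436436219545 deck mid [ 0.57521203 -0.09211922]
 len 0.1853008375436352 wid 0.08098280019990103 deck-mid in box 0.06191611201825388 -0.0014543605631888335
 pad [(np.float64(-0.0209), np.float64(0.0237)), (np.float64(-0.0233), np.float64(0.0707)), (np.float64(0.0257), np.float64(0.0233))]
side mid [ 0.51454401 -0.07424057] yaw -0.2808016462739049 -0.27426295309837767 deck mid [ 0.57236895 -0.09135193]
 len 0.1889625153768251 wid 0.08189743427598746 deck-mid in box 0.060302140110584455 -0.0004163743902825669
 pad [(np.float64(-0.0264), np.float64(0.0704)), (np.float64(0.0245), np.float64(0.0689))]
```

Both views agree: strip middle is about (0.515, -0.074) with yaw about -0.275, and the measured sizes match the given ones to within 5 mm. The opening spans strip y of about 0.022 to 0.070, so its centre is about +0.047. Next I shut the fingers, go above that point and take a wrist look.

```bash
cat >> h.py <<'E'
yaw=-0.275; M=np.array([0.515,-0.074]); UX=np.array([np.cos(yaw),np.sin(yaw)]); UY=np.array([-UX[1],UX[0]])
def at(x,y,z): return [*(M+x*UX+y*UY),z]
def R(s):
    X=np.array([0,0,-1.]); Z=s*np.array([*UY,0]); return np.c_[X,np.cross(Z,X),Z]
E
python3 - <<'E'
from h import *
import cv2
c=eyes.camera("wrist"); T=np.array(c["tool_from_camera"]); print(T.round(3))
hand.command_gripper(0.0,20)
q0=np.array(manip.read_state()["joints"])
best=None
for s in (1,-1):
    q=manip.ik(at(-.003,.047,.23),R(s)); print(s,None if q is None else np.round(q,2), "cam dir", R(s)@T[:3,3])
E
```

```text
[[-0.     0.289 -0.957 -0.142]
 [-0.     0.957  0.289  0.073]
 [ 1.     0.     0.     0.001]
 [ 0.     0.     0.     1.   ]]
1 [-0.21  0.22 -0.08  1.27  0.    0.07] cam dir [-0.07040012  0.02043772  0.14237734]
-1 [-0.21  0.22 -0.08  1.27  0.   -3.07] cam dir [ 0.07040012 -0.02043772  0.14237734]
```

s=+1 keeps the camera on the robot side, away from the hatch, so I'll use that.

```bash
python3 - <<'E'
from h import *
import cv2
manip.move_ptp(at(-.003,.047,.21),R(1)); manip.sleep(.2)
s=manip.read_state(); c=eyes.camera("wrist"); im=c["image"].copy()
T=np.array(c["tool_from_camera"])
W=np.eye(4); W[:3,:3]=s["tcp_rot"]; W[:3,3]=s["eef_pos"]; C=np.linalg.inv(W@T)
for x,y,z in [(-.039,-.095,.118),(-.039,.095,.118),(.039,.095,.118),(.039,-.095,.118)]+[(a,.047+b,.118) for a in(-.025,.025) for b in (-.025,.025)]:
    p=C@[*at(x,y,z),1]; u=c["cx"]-c["fx"]*p[0]/p[2]; v=c["cy"]+c["fy"]*p[1]/p[2]
    if abs(u)<2000 and abs(v)<2000: cv2.circle(im,(int(u),int(v)),4,(255,0,255),1)
cv2.imwrite("pics/w1.png",im[:,:,::-1])
print(s["t"],s["eef_pos"],s["contact_force"],s["grip_width"])
E
```

```text
3.5333 [ 0.52494138 -0.02729846  0.21003552] [-0.19137454 -0.30244142 -0.6261832 ] -0.00013069851180117086
```

View pics/w1.png

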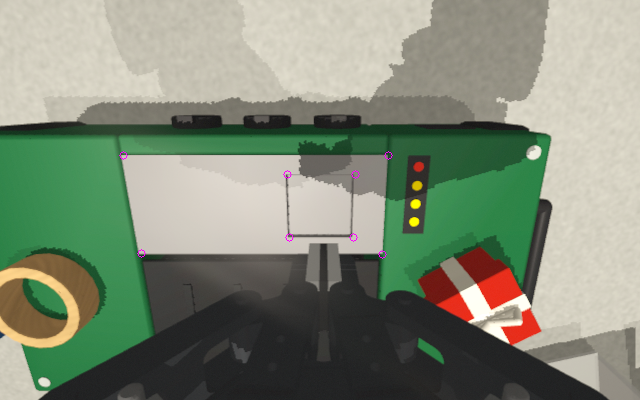

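The wrist picture shows the pad opening at (288–353, 175–237). My predicted corners land on it and on the strip's corners, within about 1–2 mm. Now I'll descend with force checks; contact should come at z≈0.115 if this is the pad.

```bash
python3 - <<'E'
from h import *
manip.movel(at(-.003,.046,.124),v=.1); manip.sleep(.2)
b=np.mean([manip.read_state()["contact_force"] for _ in range(5)],0)
for z in [.120,.1175,.1165,.1155,.1145,.1135,.1125,.1115,.1105,.1095,.109]:
    manip.movel(at(-.003,.046,z),v=.03); manip.sleep(.1)
    s=manip.read_state(); f=s["contact_force"][2]-b[2]
    print(round(s["t"],2),z,round(s["eef_pos"][2],4),round(f,2))
    if f>9 or (z>.116 and f>3): print("stop"); break
    if z<=.1105 and f<1: break
E
```

```text
5.17 0.12 0.1199 -0.29
5.53 0.1175 0.1174 -0.53
5.88 0.1165 0.1165 -0.48
6.22 0.1155 0.1155 -0.1
6.58 0.1145 0.1146 1.27
6.92 0.1135 0.1136 3.11
7.28 0.1125 0.1126 3.51
7.62 0.1115 0.1116 3.67
7.97 0.1105 0.1106 3.86
8.32 0.1095 0.1096 5.59
8.68 0.109 0.1092 5.47
```

The fingers passed z=0.118 freely and met a springy pad at about 0.115, then pushed it about 5.5–6 mm in at 5.5 N. Letting go and moving clear, towards the robot side.

```bash
python3 - <<'E'
from h import *
import cv2
manip.movel(at(-.003,.046,.125),v=.08)
manip.movel(at(-.06,.046,.24),v=.15); manip.sleep(1.2)
s=manip.read_state(); print(s["t"],s["eef_pos"],s["contact_force"])
a=eyes.camera("scene")["image"][110:260,180:380,::-1]; b=eyes.camera("side")["image"][130:280,260:420,::-1]
cv2.imwrite("pics/end.png",cv2.resize(np.hstack([a,b]),None,fx=2.2,fy=2.2,interpolation=cv2.INTER_CUBIC))
E
```

```text
11.2333 [ 0.46975993 -0.01342644  0.24001596] [-0.48950349 -0.34366175 -0.06852582]
```

View pics/end.png

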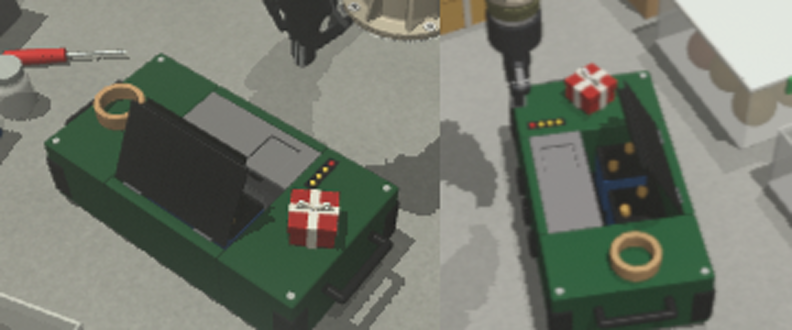

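Both views show the hatch standing open with the batteries visible inside. The tape roll and red gift box haven't moved, the pad outline looks as it did at rest, and the gripper is clear of the box. Handing in.

```bash
python3 -c "
from workcell import ticket, manip
ticket.close_job(); print(manip.read_state()['t'])"
```

```text
the job is handed in; nothing more can be done
the job is handed in; nothing more can be done
```

The battery hatch is open and I handed the job in; the system reported no verdict.

- **Finding the catch:** I located the pad from the camera images, about 47 mm to the +y side of the strip's middle. I did not feel along the strip, because the dark gap around the pad was visible and the wrist camera confirmed the spot.
- **Pressing it:** The shut fingertips passed the strip's top (118 mm) without resistance and met a springy face at about 115 mm. I pressed it nearly fully in, to 109 mm, at about 5.5 N, then let go and backed off towards the robot.
- **Last checks (about 11 s on the clock, limit 42 s):**
  - Both cameras showed the hatch standing open with the batteries visible.
  - The pad looked back at rest, and the tape roll and red gift box were in place.
  - The gripper was clear of the box, with contact force near zero.
- **Not measured:** I judged the hatch angle and pad position only by eye. The last pictures did not cover the table items fully. The arm touched only the pad.

No check failed or disagreed.

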